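Line up the microscope objectives by length

TASK

Put the four loose microscope objectives away on the white storage board, one standing upright on the middle of each black mat, in order of length: the shortest on the mat next to the green end block, then each longer one in turn, to the longest at the grey end. Set each one down gently, never dropping or tipping any over, and leave the glass dish where it is.

Things in the scene. Friction and masses are not known exactly. Their poses are not given: they have to be found in the camera images.
- obj_red_center (a point): shortest microscope objective: silvery metal barrel 30 mm across and 40 mm tall in all, standing upright, with a red ring round its conical shoulder. The straight barrel takes the lower 30 mm; the cone and a narrow nose (16 mm across) take the top 10 mm. The point is its centre, 20 mm above its flat foot; z along the barrel towards the nose. Loose, 60 to 210 g
- obj_yellow_center (a point): second shortest microscope objective: silvery metal barrel 30 mm across and 52 mm tall in all, standing upright, with a yellow ring round its conical shoulder. The straight barrel takes the lower 42 mm; the cone and a narrow nose (16 mm across) take the top 10 mm. The point is its centre, 26 mm above its flat foot; z along the barrel towards the nose. Loose, 60 to 210 g
- obj_blue_center (a point): second longest microscope objective: silvery metal barrel 30 mm across and 64 mm tall in all, standing upright, with a blue ring round its conical shoulder. The straight barrel takes the lower 54 mm; the cone and a narrow nose (16 mm across) take the top 10 mm. The point is its centre, 32 mm above its flat foot; z along the barrel towards the nose. Loose, 60 to 210 g
- obj_white_center (a point): longest microscope objective: silvery metal barrel 30 mm across and 76 mm tall in all, standing upright, with a white ring round its conical shoulder. The straight barrel takes the lower 66 mm; the cone and a narrow nose (16 mm across) take the top 10 mm. The point is its centre, 38 mm above its flat foot; z along the barrel towards the nose. Loose, 60 to 210 g
- mat_a: round black rubber mat, 54 mm across and 4 mm thick, fixed on the white storage board: the leftmost (largest y) of four alike in a straight row, 80 mm apart centre to centre. Origin at the centre of its underside, 12 mm above the table (the board is 12 mm thick, 80 mm by 440 mm), so the mat's top is 16 mm above the table; y along the row, z up
- mat_b: round black rubber mat, 54 mm across and 4 mm thick, fixed on the white storage board: second from the left of four alike in a straight row, 80 mm apart centre to centre. Origin at the centre of its underside, 12 mm above the table (the board is 12 mm thick, 80 mm by 440 mm), so the mat's top is 16 mm above the table; y along the row, z up
- mat_c: round black rubber mat, 54 mm across and 4 mm thick, fixed on the white storage board: third from the left of four alike in a straight row, 80 mm apart centre to centre. Origin at the centre of its underside, 12 mm above the table (the board is 12 mm thick, 80 mm by 440 mm), so the mat's top is 16 mm above the table; y along the row, z up
- mat_d: round black rubber mat, 54 mm across and 4 mm thick, fixed on the white storage board: the rightmost (smallest y) of four alike in a straight row, 80 mm apart centre to centre. Origin at the centre of its underside, 12 mm above the table (the board is 12 mm thick, 80 mm by 440 mm), so the mat's top is 16 mm above the table; y along the row, z up
- green_block: green plastic end block, 60 mm by 20 mm and 12 mm high, fixed on the board at one end of the row, on its line, 75 mm beyond the centre of the end mat (it can be either the left or the right end; a grey block like it is at the other end). It marks the end where the row begins. Origin at the centre of its underside
- dish: low open glass dish 68 mm across and 14 mm high with a green specimen in it, loose on the table in front of the board; to be left alone. Origin at the centre of its underside
Things that resemble listed ones, but are neither listed nor needed, are in the scene too. Leave any purple look-alike of the part that bears obj_white_center alone. What is shaped like the part that bears obj_blue_center but purple is not meant.

How it is judged:
By the outcome, as a careful person would: the job done as asked, in the order asked, and still so for the second after the job is handed in, with the robot touching nothing.
It also fails if it takes over 91 s, if anything falls off the work surface, if the arm or the gripper's body presses on something with over 40 N, if the wrist force passes 120 N, or if a joint passes its speed limit or range.

ROBOT

A 6-joint arm with a two-finger parallel gripper is mounted at the origin on the work surface. World frame = base frame: x ahead of the robot, y to its left, z up, the work surface at z = 0. Lengths are in m, angles in rad, forces in N, time in s.
With the tool pointing down it reaches from about 0.325 to 0.9 m from the base axis. Payload 6.1 kg.
Tool frame: the origin (TCP) lies on the centre line of the jaws, within the pads' length; the fingertips stand 25 mm ahead of it and the grasp point (between the pads) lies 6 mm ahead of it; z points along the fingers, y is the direction in which the jaws open and shut (so a half turn about z gives the same grasp; the last joint's range is limited). The gripper opens to 85 mm and grips with 20 to 120 N. Pads are 22 mm wide; open, the fingers measure 114 mm over their backs; the gripper's body (76 mm by 85 mm) begins 54 mm behind the grasp point. The pads swing forward as they close: fully open they stand 13 mm farther back than shut.
Start: joints at [1.147, 0.22, 1.526, -0, 1.395, -0.126], TCP at [0.183, 0.597, 0.256] pointing down, gripper open.
Joint ranges: [-2.98, 2.98], [-0.91, 2.08], [0.09, 2.57], [-1.24, 4.39], [0.2, 2.65], [-2.68, 2.68]. Speed limits (rad/s): [2.57, 2.57, 3.01, 3.14, 3.14, 3.14].

INTERFACE

Orientations are given as a unit quaternion [x, y, z, w].
In Python, from cell import get_obs, capture, job_done gives the robot as it stands.
- The arm moves only by the tool move_arm, never from a script. Its argument "motion" is a list of rows, each an object with "xyz": the shift along the world's x, y, z in cm, a list of three; "rotation": the turn, a rotation vector about the world's x, y, z in rad, a list of three; "claw": the finger opening in cm, from 0 to 8.54. In form: [{"xyz": [tx, ty, tz], "rotation": [rx, ry, rz], "claw": claw}, ...]. A call has 1 to 10 rows; each row shifts and turns the commanded pose from where the row before left it; what a row does not reach is not made up. A row lasts 1/12 s, in which the tool goes at most 41.7 mm and 7.16 degrees, less where a joint would pass 70% of its speed; a pose out of reach is approached as far as the arm can. A call is refused whole if a number of a shift passes 4.17 or a number of a turn 0.125, either way. A call with a gripper value outside its range is refused whole. The fingers move at their own pace and stop on an object; "force" is the grip in N (left out, the last holds). Time passes only in rows, so rows that do not move let the fingers close. It gives the time, the measured TCP pose, the force and the opening at its end, in the units of the state.
- get_obs(): the state, without advancing time (a new reading comes with each control period).
- capture(name): name is "scene" or "top"; returns a dict with "frame" (480x640x3 uint8, blue, green, red), "z_map" (480x640 float32, m along the optical axis (not along the pixel's ray), 0 where there is no reading), "intrinsics" (3x3 intrinsics, pixels), "cam_to_world" (4x4, takes a point from camera to world coordinates). Camera axes: x right, y up, looking along -z (the intrinsics and any distortion apply to the point x, -y, -z); pixel columns grow to the right and rows downward; lengths in m; the calibration is good to about 2 mm. A picture is of the moment at which its call begins.
- job_done(): hands the job in, once; it reports no verdict.
The state is a dict: "t": time; "q": joint angles; "dq": joint speeds; "joint_torque": joint torques, N m; "tool_pos": TCP position; "eef_rot": TCP orientation; "contact_force": force on the tool from outside, world axes, zero at the start; "wrist_torque": the same for the moment, N m; "gripper_width": finger opening in m.
Only numpy, scipy, OpenCV 4.12 (cv2) and the standard library are available. Lean on these libraries where they do the work, as an engineer would, in place of code of your own. Each camera call takes 0.05 s, during which the arm holds its last target.

## Working session

There is one attempt and no reset: what is moved stays moved. The work goes in short steps, Python scripts to look and compute and a tool call to move; the robot and the scene stay as the last step left them, time stands still between calls to the robot, and variables do not carry over. Pictures are saved under pics/ and viewed, and the job is handed in when it is done.

Besides the shell and the picture viewer there is one more tool, called as name(argument=value, ...), one argument or row to a line, values as JSON. move_arm: Moves the arm, as the interface text tells. Its arguments: {"type":"object","properties":{"motion":{"type":"array"},"force":{"type":"number"}},"required":["motion"]}

```bash
mkdir -p pics
python3 - <<'E'
from cell import get_obs, capture
import cv2,numpy as np,pickle
o=get_obs();print({k:np.round(v,3).tolist() for k,v in o.items()})
for n in("scene","top"):
    c=capture(n);cv2.imwrite(f"pics/{n}0.png",c["frame"]);pickle.dump(c,open(f"{n}0.pkl","wb"))
    print(n,c["intrinsics"],np.round(c["cam_to_world"],3))
E
```

```text
{'t': 0.0, 'q': [1.147, 0.221, 1.528, -0.0, 1.395, -0.126], 'dq': [-0.0, 0.001, 0.0, -0.001, -0.002, 0.001], 'joint_torque': [0.0, -49.69, -38.939, -0.0, 0.011, -0.0], 'tool_pos': [0.183, 0.597, 0.255], 'eef_rot': [0.148, 0.989, -0.001, -0.0], 'contact_force': [0.025, -0.47, 0.418], 'wrist_torque': [-0.002, -0.004, -0.025], 'gripper_width': 0.085}
scene [[500.20954483   0.         316.54604296]
 [  0.         500.20954483 235.58223208]
 [  0.           0.           1.        ]] [[-0.025 -0.578  0.816  1.387]
 [ 1.    -0.024  0.013  0.018]
 [ 0.012  0.816  0.578  0.627]
 [ 0.     0.     0.     1.   ]]
top [[525.98726244   0.         325.1781928 ]
 [  0.         525.98726244 235.48620684]
 [  0.           0.           1.        ]] [[ 0.015  0.997 -0.07   0.497]
 [-0.999  0.013 -0.036 -0.015]
 [-0.035  0.07   0.997  1.117]
 [ 0.     0.     0.     1.   ]]
```

View pics/scene0.png

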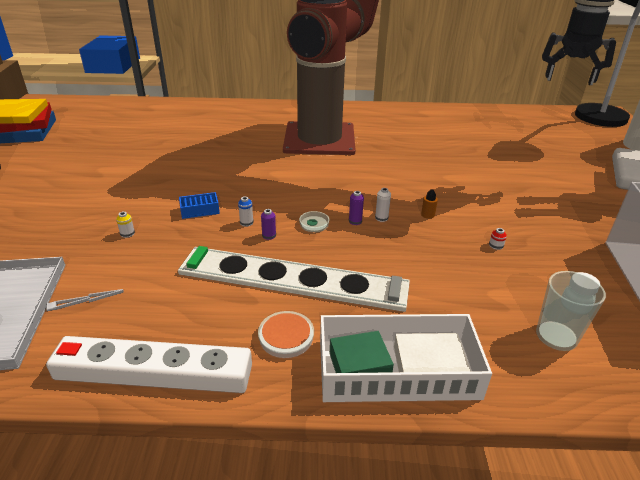

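View pics/top0.png

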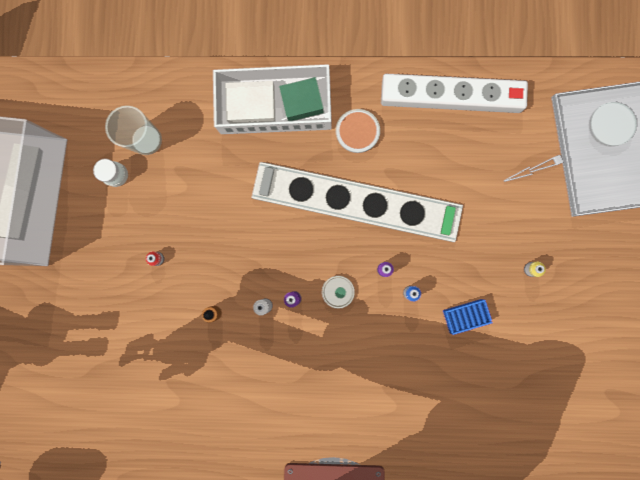

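```bash
cat > h.py <<'E'
import numpy as np,cv2,pickle
def world(c):
    K=c["intrinsics"];Z=c["z_map"];v,u=np.mgrid[0:480,0:640]
    P=np.stack([(u-K[0,2])/K[0,0]*Z,-(v-K[1,2])/K[1,1]*Z,-Z],-1)
    return P@c["cam_to_world"][:3,:3].T+c["cam_to_world"][:3,3]
def ray(c,u,v,z):
    K=c["intrinsics"];M=c["cam_to_world"]
    d=M[:3,:3]@np.array([(u-K[0,2])/K[0,0],-(v-K[1,2])/K[1,1],-1]);o=M[:3,3]
    return o+d*(z-o[2])/d[2]
E
python3 - <<'E'
from h import *
T=pickle.load(open("top0.pkl","rb"));S=pickle.load(open("scene0.pkl","rb"))
W={"top":world(T),"scene":world(S)}
px={"top":dict(red=(154,258),yellow=(536,269),blue=(413,294),white=(262,307),pur1=(292,299),pur2=(385,269),amber=(210,314),dish=(338,292)),
"scene":dict(red=(498,238),yellow=(126,224),blue=(246,210),white=(383,204),pur1=(357,207),pur2=(268,223),amber=(430,205),dish=(314,221))}
for n in px:
  w=W[n];print(n,"table z",np.median(w[200:330,100:500,2]))
  for k,(u,v) in px[n].items():
    a=w[v-22:v+23,u-18:u+19].reshape(-1,3)
    a=a[(a[:,2]>0.008)&(a[:,2]<.12)]
    # isolate around seed
    s=np.median(w[v-2:v+3,u-2:u+3].reshape(-1,3),0); a=a[np.hypot(*(a-s)[:,:2].T)<.045]
    zt=np.percentile(a[:,2],98); t=a[a[:,2]>zt-.006]
    print(k,len(a),"ztop",zt.round(4),"top mid",((t.max(0)+t.min(0))/2).round(4)[:2],"mean",t.mean(0).round(4)[:2],"bbox",a.min(0).round(3),a.max(0).round(3))
# mats
g=T["frame"];m=(g.max(2)<60).astype(np.uint8);m[:150]=0;m[240:]=0;m[:,:270]=0;m[:,450:]=0
for c in cv2.findContours(m,0,1)[0]:
  if cv2.contourArea(c)>200:
    e=cv2.fitEllipse(c);print("mat top",np.round(e[0],1),ray(T,*e[0],.016).round(4),"depth z",W["top"][int(e[0][1]),int(e[0][0]),2])
g=S["frame"];m=(g.max(2)<60).astype(np.uint8);m[:250]=0;m[300:]=0;m[:,:210]=0;m[:,380:]=0
for c in cv2.findContours(m,0,1)[0]:
  if cv2.contourArea(c)>100:
    e=cv2.fitEllipse(c);print("mat scene",np.round(e[0],1),ray(S,*e[0],.016).round(4))
f=T["frame"][225:345,130:560];cv2.imwrite("pics/crop0.png",cv2.resize(f,(800,223),interpolation=3))
f=S["frame"][170:260,100:520];cv2.imwrite("pics/crop1.png",cv2.resize(f,(800,171),interpolation=3))
E
```

```text
top table z -0.0001747212218224936
red 209 ztop 0.0421 top mid [0.5218 0.3834] mean [0.5212 0.3835] bbox [0.506 0.36  0.008] [0.558 0.398 0.045]
yellow 254 ztop 0.0534 top mid [ 0.5095 -0.4065] mean [ 0.5091 -0.4065] bbox [ 0.495 -0.422  0.008] [ 0.524 -0.39   0.055]
blue 212 ztop 0.0663 top mid [ 0.4563 -0.1557] mean [ 0.4568 -0.1555] bbox [ 0.444 -0.169  0.009] [ 0.472 -0.141  0.068]
white 233 ztop 0.0779 top mid [0.424  0.1491] mean [0.4254 0.149 ] bbox [0.412 0.134 0.008] [0.44  0.162 0.079]
pur1 213 ztop 0.0776 top mid [0.4418 0.086 ] mean [0.442  0.0875] bbox [0.426 0.073 0.008] [0.456 0.103 0.08 ]
pur2 197 ztop 0.0666 top mid [ 0.5069 -0.1001] mean [ 0.5051 -0.1005] bbox [ 0.491 -0.115  0.008] [ 0.519 -0.085  0.068]
amber 248 ztop 0.0675 top mid [0.4066 0.257 ] mean [0.4078 0.2567] bbox [0.392 0.241 0.009] [0.423 0.273 0.07 ]
dish 181 ztop 0.0172 top mid [ 0.457  -0.0043] mean [ 0.456  -0.0065] bbox [ 0.425 -0.038  0.008] [0.489 0.029 0.019]
scene table z 0.0009306504390985681
red 241 ztop 0.0416 top mid [0.5234 0.3862] mean [0.5244 0.3847] bbox [0.512 0.37  0.008] [0.54  0.4 
[... 629 characters left out ...]
34 0.2584] mean [0.4121 0.2578] bbox [0.401 0.242 0.008] [0.428 0.274 0.069]
dish 200 ztop 0.0161 top mid [ 0.4581 -0.0042] mean [ 0.4593 -0.0034] bbox [ 0.423 -0.037  0.008] [0.493 0.028 0.018]
mat top [412.  212.9] [ 0.6234 -0.1572  0.016 ] depth z 0.012361468369561868
mat top [374.7 204.8] [ 0.6396 -0.0792  0.016 ] depth z 0.01925690995342455
mat top [337.6 196.9] [ 0.6556 -0.0009  0.016 ] depth z 0.01733303716072121
mat top [300.8 188.9] [0.6718 0.0772 0.016 ] depth z 0.016259583062931293
mat scene [354.2 283.6] [0.6765 0.0782 0.016 ]
mat scene [312.6 277.1] [6.607e-01 1.000e-04 1.600e-02]
mat scene [272.2 270.6] [ 0.6445 -0.0781  0.016 ]
mat scene [233.  264.4] [ 0.6284 -0.1562  0.016 ]
```

View pics/crop0.png

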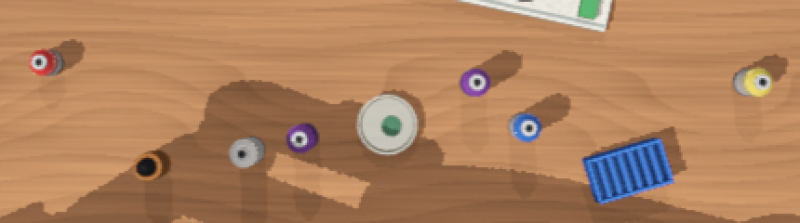

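View pics/crop1.png

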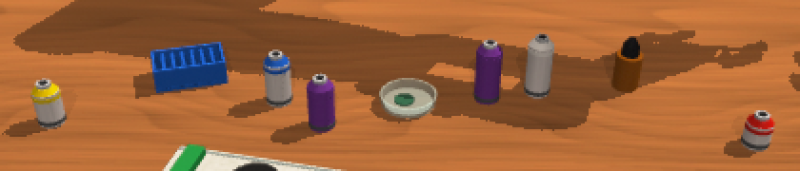

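The crops show the picks. In the top image the loose parts, each with its pixel, are:
- **Wanted:** red (154,258), yellow (536,269), blue (413,294) and white (262,307).
- **Look-alikes:** purple long (292,299), purple medium (385,269) and amber bottle (210,314). I leave all three alone.

The green end is at small y, so the order is red→mat_d, yellow→mat_c, blue→mat_b, white→mat_a. I'll keep the jaws across the row (yaw ≈ -0.2) throughout. That direction also clears the purple neighbours.

move_arm(
  motion=[
    {"xyz":[3.4,-2.1,-1.0],"rotation":[0,0,-0.12],"claw":8.5},
    {"xyz":[3.4,-2.1,-1.0],"rotation":[0,0,-0.12],"claw":8.5},
    {"xyz":[3.4,-2.1,-1.0],"rotation":[0,0,-0.12],"claw":8.5},
    {"xyz":[3.4,-2.1,-1.0],"rotation":[0,0,-0.12],"claw":8.5},
    {"xyz":[3.4,-2.1,-1.0],"rotation":[0,0,-0.12],"claw":8.5},
    {"xyz":[3.4,-2.1,-1.0],"rotation":[0,0,-0.12],"claw":8.5},
    {"xyz":[3.4,-2.1,-1.0],"rotation":[0,0,-0.12],"claw":8.5},
    {"xyz":[3.4,-2.1,-1.0],"rotation":[0,0,-0.12],"claw":8.5},
    {"xyz":[3.4,-2.1,-1.0],"rotation":[0,0,-0.12],"claw":8.5},
    {"xyz":[3.4,-2.1,-1.0],"rotation":[0,0,-0.12],"claw":8.5},
  ],
  force=40,
)

```text
t: 0.93
tool_pos: [0.5246, 0.386, 0.1553]
eef_rot: [0.683, 0.73, -0.0, -0.0]
contact_force: [0.1, 0.1, 0.2]
gripper_width: 0.085
```

move_arm(
  motion=[
    {"xyz":[0,0,-1.5],"rotation":[0,0,-0.12],"claw":7},
    {"xyz":[0,0,-1.5],"rotation":[0,0,-0.12],"claw":7},
    {"xyz":[0,0,0],"rotation":[0,0,-0.03],"claw":7},
    {"xyz":[0,0,0],"rotation":[0,0,0],"claw":7},
  ],
)

```text
t: 1.27
tool_pos: [0.5225, 0.3863, 0.1239]
eef_rot: [0.774, 0.633, -0.002, -0.0]
contact_force: [0.4, -0.4, 0.4]
gripper_width: 0.07
```

Run:
```python
from h import *
from cell import capture,get_obs
o=get_obs();print(o["tool_pos"],o["gripper_width"])
ims=[]
for n in("top","scene"):
    c=capture(n);w=world(c)
    u,v={"top":(154,240),"scene":(495,200)}[n]
    f=c["frame"][v-70:v+70,u-80:u+80] if n=="top" else c["frame"][v-70:v+70,u-80:u+80]
    ims.append(cv2.resize(f,(400,350)))
    a=w.reshape(-1,3);k=(np.hypot(a[:,0]-.5225,a[:,1]-.3863)<.09)&(a[:,2]>.06)&(a[:,2]<.3);a=a[k]
    for lo in np.arange(.08,.24,.02):
        b=a[(a[:,2]>=lo)&(a[:,2]<lo+.02)]
        if len(b)>3:print(n,lo.round(2),len(b),b.min(0).round(3),b.max(0).round(3))
cv2.imwrite("pics/g1.png",np.hstack(ims))
```

```text
[0.52248341 0.38631123 0.12391432] 0.06997660171837536
top 0.1 24 [0.474 0.365 0.108] [0.567 0.391 0.12 ]
top 0.12 53 [0.475 0.365 0.12 ] [0.569 0.391 0.14 ]
top 0.14 191 [0.455 0.359 0.14 ] [0.585 0.405 0.16 ]
top 0.16 237 [0.455 0.359 0.16 ] [0.586 0.401 0.18 ]
top 0.18 172 [0.454 0.357 0.18 ] [0.586 0.391 0.2  ]
top 0.2 239 [0.464 0.359 0.201] [0.59  0.389 0.22 ]
top 0.22 99 [0.487 0.347 0.221] [0.558 0.376 0.24 ]
scene 0.1 86 [0.482 0.368 0.108] [0.571 0.396 0.12 ]
scene 0.12 164 [0.481 0.366 0.12 ] [0.574 0.395 0.14 ]
scene 0.14 124 [0.461 0.361 0.14 ] [0.59  0.399 0.16 ]
scene 0.16 216 [0.457 0.361 0.16 ] [0.593 0.388 0.18 ]
scene 0.18 265 [0.455 0.361 0.18 ] [0.594 0.4   0.2  ]
scene 0.2 376 [0.5  0.36 0.2 ] [0.594 0.403 0.22 ]
scene 0.22 295 [0.512 0.348 0.22 ] [0.564 0.419 0.24 ]
```

View pics/g1.png

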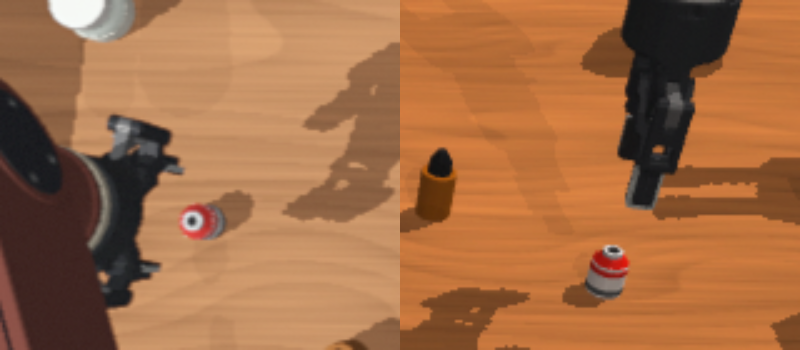

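The fingers seen in both views against the measured TCP show the top camera about 1 mm off and the scene camera about 4.5 mm off in x. I'll use the top measurements plus 1 mm. Red is centred, so I'm descending.

move_arm(
  motion=[
    {"xyz":[0,-0.25,-2.0],"rotation":[0,0,0],"claw":6},
    {"xyz":[0,0,-2.0],"rotation":[0,0,0],"claw":6},
    {"xyz":[0,0,-2.0],"rotation":[0,0,0],"claw":6},
    {"xyz":[0,0,-1.8],"rotation":[0,0,0],"claw":6},
    {"xyz":[0,0,-1.2],"rotation":[0,0,0],"claw":6},
    {"xyz":[0,0,-0.6],"rotation":[0,0,0],"claw":6},
    {"xyz":[0,0,0],"rotation":[0,0,0],"claw":4.5},
    {"xyz":[0,0,0],"rotation":[0,0,0],"claw":4},
    {"xyz":[0,0,0],"rotation":[0,0,0],"claw":3.5},
    {"xyz":[0,0,0],"rotation":[0,0,0],"claw":3.2},
  ],
)

```text
t: 2.2
tool_pos: [0.5242, 0.3856, 0.0319]
eef_rot: [0.773, 0.634, 0.001, 0.0]
contact_force: [0.0, -0.1, -0.3]
gripper_width: 0.0321
```

move_arm(
  motion=[
    {"xyz":[0,0,0],"rotation":[0,0,0],"claw":2.5},
    {"xyz":[0,0,0],"rotation":[0,0,0],"claw":2.5},
    {"xyz":[0,0,0],"rotation":[0,0,0],"claw":2.5},
    {"xyz":[0,0,0],"rotation":[0,0,0],"claw":2.5},
  ],
)

```text
t: 2.53
tool_pos: [0.5244, 0.3857, 0.032]
eef_rot: [0.773, 0.634, 0.001, 0.0]
contact_force: [-1.1, -0.7, 5.5]
gripper_width: 0.0286
```

move_arm(
  motion=[
    {"xyz":[0,0,1.0],"rotation":[0,0,0],"claw":2.5},
    {"xyz":[0,0,2.0],"rotation":[0,0,0],"claw":2.5},
    {"xyz":[0,0,3.0],"rotation":[0,0,0],"claw":2.5},
    {"xyz":[0,0,3.0],"rotation":[0,0,0],"claw":2.5},
    {"xyz":[0,0,2.0],"rotation":[0,0,0],"claw":2.5},
    {"xyz":[0,0,0],"rotation":[0,0,0],"claw":2.5},
    {"xyz":[0,0,0],"rotation":[0,0,0],"claw":2.5},
  ],
)

```text
t: 3.12
tool_pos: [0.5243, 0.3854, 0.1424]
eef_rot: [0.773, 0.634, 0.002, 0.0]
contact_force: [0.1, -0.9, -0.7]
gripper_width: 0.0286
```

Run:
```python
from h import *
from cell import capture,get_obs
o=get_obs();print(o["tool_pos"],o["gripper_width"],o["contact_force"])
c=capture("scene");pickle.dump(c,open("s1.pkl","wb"))
cv2.imwrite("pics/g2.png",cv2.resize(c["frame"][100:280,420:620],(800,720))[:600])
```

```text
[0.52433158 0.38542401 0.1423628 ] 0.028567887145273665 [ 0.14681635 -0.92293134 -0.73851108]
```

View pics/g2.png

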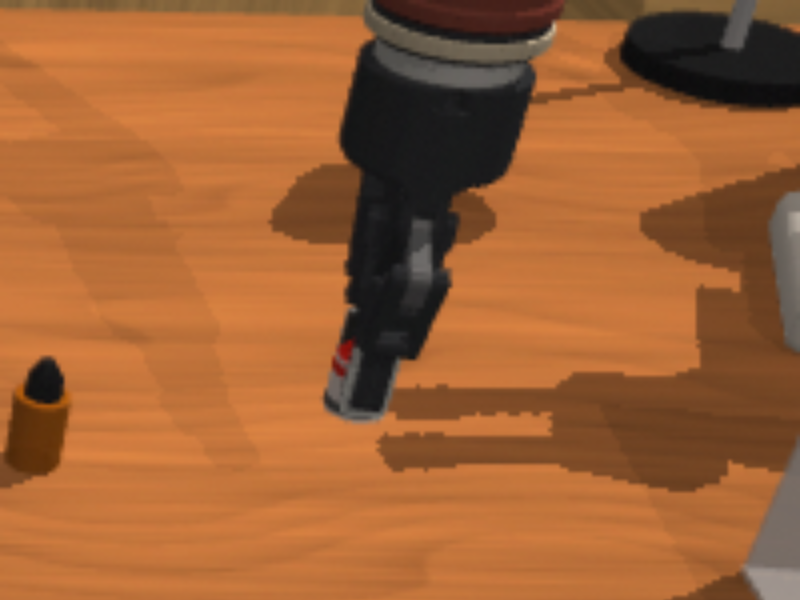

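Run:
```python
from h import *
c=pickle.load(open("s1.pkl","rb"));w=world(c);f=c["frame"].astype(int)
a=w.reshape(-1,3);b=f.reshape(-1,3)
k=(np.hypot(a[:,0]-.524,a[:,1]-.385)<.06)&(a[:,2]>.09)&(a[:,2]<.16)
k2=k&((b[:,2]>110)) 
print(a[k2].min(0),a[k2].max(0),k2.sum());
for z in np.arange(.1,.16,.005):
  s=k2&(abs(a[:,2]-z)<.0025); 
  if s.sum():print(z.round(3),s.sum(),a[s].min(0).round(4),a[s].max(0).round(4))
```

```text
[0.50045231 0.36941241 0.11028169] [0.5489214  0.39121951 0.15196887] 45
0.11 8 [0.5327 0.3726 0.1103] [0.5401 0.3888 0.1121]
0.12 3 [0.5222 0.3698 0.1178] [0.5483 0.3878 0.1196]
0.125 5 [0.5198 0.3694 0.1234] [0.5469 0.3912 0.1272]
0.135 4 [0.5031 0.3694 0.1328] [0.5256 0.3778 0.137 ]
0.14 13 [0.5005 0.3702 0.1379] [0.5468 0.3912 0.142 ]
0.145 9 [0.5222 0.3716 0.143 ] [0.548  0.3909 0.1468]
0.15 3 [0.5032 0.3776 0.1492] [0.5489 0.39   0.152 ]
```

move_arm(
  motion=[
    {"xyz":[0.5,-2.0,0],"rotation":[0,0,0],"claw":2.5},
    {"xyz":[0.7,-3.8,0],"rotation":[0,0,0],"claw":2.5},
    {"xyz":[0.7,-3.8,0],"rotation":[0,0,0],"claw":2.5},
    {"xyz":[0.7,-3.8,0],"rotation":[0,0,0],"claw":2.5},
    {"xyz":[0.7,-3.8,0],"rotation":[0,0,0],"claw":2.5},
    {"xyz":[0.7,-3.8,0],"rotation":[0,0,0],"claw":2.5},
    {"xyz":[0.7,-3.8,0],"rotation":[0,0,0],"claw":2.5},
    {"xyz":[0.7,-3.8,0],"rotation":[0,0,0],"claw":2.5},
    {"xyz":[0.7,-3.8,0],"rotation":[0,0,0],"claw":2.5},
    {"xyz":[0.7,-3.8,0],"rotation":[0,0,0],"claw":2.5},
  ],
)

```text
t: 4.0
tool_pos: [0.5897, 0.0212, 0.1378]
eef_rot: [0.773, 0.634, -0.002, -0.002]
contact_force: [0.1, -0.4, -0.7]
gripper_width: 0.0287
```

move_arm(
  motion=[
    {"xyz":[0.7,-3.8,0],"rotation":[0,0,0],"claw":2.5},
    {"xyz":[0.7,-3.8,0],"rotation":[0,0,0],"claw":2.5},
    {"xyz":[0.7,-3.8,0],"rotation":[0,0,0],"claw":2.5},
    {"xyz":[0.7,-3.8,0],"rotation":[0,0,0],"claw":2.5},
    {"xyz":[0.4,-2.8,0],"rotation":[0,0,0],"claw":2.5},
    {"xyz":[0,0,-1.5],"rotation":[0,0,0],"claw":2.5},
    {"xyz":[0,0,-1.5],"rotation":[0,0,0],"claw":2.5},
    {"xyz":[0,0,-1.5],"rotation":[0,0,0],"claw":2.5},
    {"xyz":[0,0,0],"rotation":[0,0,0],"claw":2.5},
    {"xyz":[0,0,0],"rotation":[0,0,0],"claw":2.5},
  ],
)

```text
t: 4.83
tool_pos: [0.6212, -0.1563, 0.0922]
eef_rot: [0.773, 0.634, -0.002, -0.003]
contact_force: [0.7, -0.0, 0.2]
gripper_width: 0.0288
```

move_arm(
  motion=[
    {"xyz":[0.3,0,-1.2],"rotation":[0,0,0],"claw":2.5},
    {"xyz":[0,0,-1.2],"rotation":[0,0,0],"claw":2.5},
    {"xyz":[0,0,-0.8],"rotation":[0,0,0],"claw":2.5},
    {"xyz":[0,0,-0.4],"rotation":[0,0,0],"claw":2.5},
    {"xyz":[0,0,-0.2],"rotation":[0,0,0],"claw":2.5},
    {"xyz":[0,0,0],"rotation":[0,0,0],"claw":2.5},
    {"xyz":[0,0,0],"rotation":[0,0,0],"claw":2.5},
  ],
)

```text
t: 5.42
tool_pos: [0.6266, -0.157, 0.0575]
eef_rot: [0.773, 0.634, 0.0, 0.0]
contact_force: [0.8, 0.5, -0.3]
gripper_width: 0.0287
```

Run:
```python
from h import *
from cell import capture,get_obs
o=get_obs();print(o["tool_pos"],o["gripper_width"],o["contact_force"])
c=capture("scene")
cv2.imwrite("pics/g3.png",cv2.resize(c["frame"][190:310,150:310],(800,600)))
```

```text
[ 0.62657189 -0.15704468  0.05753326] 0.028737039469582976 [ 0.75519939  0.54766946 -0.34487584]
```

View pics/g3.png

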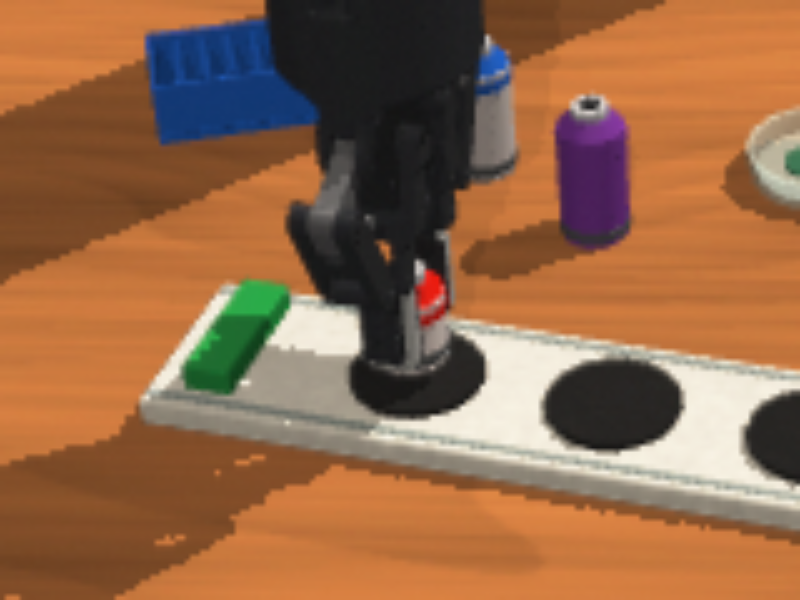

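move_arm(
  motion=[
    {"xyz":[-0.1,0,-0.4],"rotation":[0,0,0],"claw":2.5},
    {"xyz":[0,0,-0.25],"rotation":[0,0,0],"claw":2.5},
    {"xyz":[0,0,-0.1],"rotation":[0,0,0],"claw":2.5},
    {"xyz":[0,0,-0.05],"rotation":[0,0,0],"claw":2.5},
    {"xyz":[0,0,0],"rotation":[0,0,0],"claw":2.5},
    {"xyz":[0,0,0],"rotation":[0,0,0],"claw":2.5},
  ],
)

```text
t: 5.97
tool_pos: [0.6254, -0.1571, 0.0493]
eef_rot: [0.773, 0.634, 0.0, 0.0]
contact_force: [0.0, 0.3, -0.8]
gripper_width: 0.0288
```

move_arm(
  motion=[
    {"xyz":[0,0,-0.05],"rotation":[0,0,0],"claw":2.5},
    {"xyz":[0,0,-0.05],"rotation":[0,0,0],"claw":2.5},
    {"xyz":[0,0,0],"rotation":[0,0,0],"claw":2.5},
  ],
)

```text
t: 6.22
tool_pos: [0.6254, -0.157, 0.0483]
eef_rot: [0.773, 0.634, -0.0, -0.0]
contact_force: [0.4, -0.2, -0.3]
gripper_width: 0.0289
```

move_arm(
  motion=[
    {"xyz":[0,0,-0.05],"rotation":[0,0,0],"claw":2.5},
    {"xyz":[0,0,0],"rotation":[0,0,0],"claw":2.5},
  ],
)

```text
t: 6.38
tool_pos: [0.6255, -0.157, 0.048]
eef_rot: [0.773, 0.634, 0.0, 0.0]
contact_force: [-0.7, 0.6, 1.2]
gripper_width: 0.0286
```

move_arm(
  motion=[
    {"xyz":[0,0,-0.05],"rotation":[0,0,0],"claw":2.5},
    {"xyz":[0,0,0],"rotation":[0,0,0],"claw":2.5},
  ],
)

```text
t: 6.55
tool_pos: [0.6255, -0.1571, 0.048]
eef_rot: [0.773, 0.634, -0.0, 0.0]
contact_force: [-3.4, 0.2, 5.0]
gripper_width: 0.0287
```

Contact came at 0.048, as predicted. Releasing.

move_arm(
  motion=[
    {"xyz":[0,0,0],"rotation":[0,0,0],"claw":3.2},
    {"xyz":[0,0,0],"rotation":[0,0,0],"claw":3.6},
    {"xyz":[0,0,0],"rotation":[0,0,0],"claw":4.2},
    {"xyz":[0,0,0],"rotation":[0,0,0],"claw":5},
    {"xyz":[0,0,0],"rotation":[0,0,0],"claw":5.5},
    {"xyz":[0,0,1.5],"rotation":[0,0,0],"claw":5.5},
    {"xyz":[0,0,2.5],"rotation":[0,0,0],"claw":5.5},
    {"xyz":[0,0,3],"rotation":[0,0,0],"claw":5.5},
    {"xyz":[0,0,3],"rotation":[0,0,0],"claw":5.5},
    {"xyz":[0,0,0],"rotation":[0,0,0],"claw":5.5},
  ],
)

```text
t: 7.38
tool_pos: [0.6296, -0.1585, 0.1564]
eef_rot: [0.773, 0.634, 0.003, 0.005]
contact_force: [1.2, -0.3, 1.1]
gripper_width: 0.0551
```

Run:
```python
from h import *
from cell import capture,get_obs
o=get_obs();print(o["tool_pos"],o["gripper_width"],o["contact_force"])
c=capture("scene")
cv2.imwrite("pics/g4.png",cv2.resize(c["frame"][190:310,150:310],(800,600)))
```

```text
[ 0.62959897 -0.15854096  0.15643905] 0.055054628966639 [ 1.21766486 -0.34465164  1.14652255]
```

View pics/g4.png

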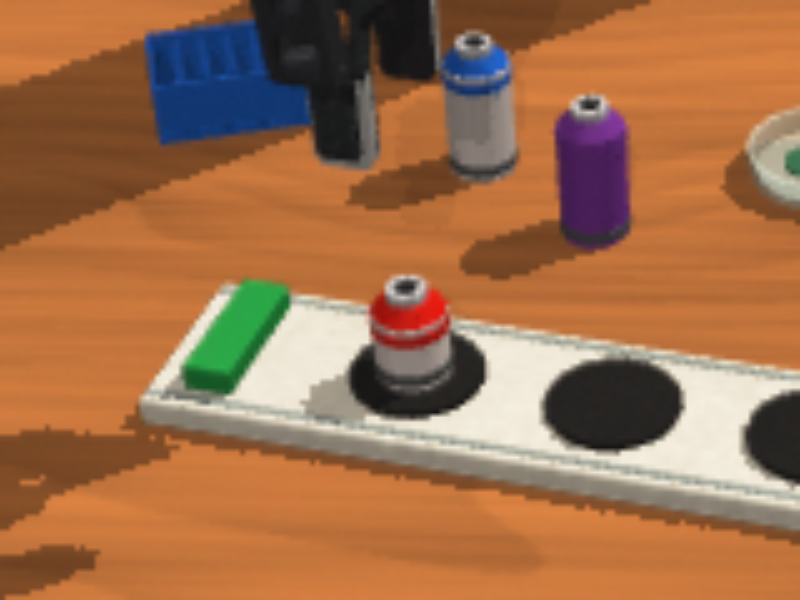

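The picture shows red upright on mat_d, with its foot at about (232.6,264.4) full-frame against the mat centre at (233,264). Next is yellow.

move_arm(
  motion=[
    {"xyz":[-1.7,-3.5,0],"rotation":[0,0,0],"claw":6},
    {"xyz":[-1.7,-3.5,0],"rotation":[0,0,0],"claw":6},
    {"xyz":[-1.7,-3.5,0],"rotation":[0,0,0],"claw":6},
    {"xyz":[-1.7,-3.5,0],"rotation":[0,0,0],"claw":6},
    {"xyz":[-1.7,-3.5,-1],"rotation":[0,0,0],"claw":6},
    {"xyz":[-1.7,-3.5,-1],"rotation":[0,0,0],"claw":6},
    {"xyz":[-1.5,-3.5,-1],"rotation":[0,0,0],"claw":6},
    {"xyz":[0,0,-1],"rotation":[0,0,0],"claw":6},
    {"xyz":[0,0,0],"rotation":[0,0,0],"claw":6},
    {"xyz":[0,0,0],"rotation":[0,0,0],"claw":6},
  ],
)

```text
t: 8.27
tool_pos: [0.5076, -0.4012, 0.1061]
eef_rot: [0.774, 0.634, 0.0, -0.001]
contact_force: [0.9, 0.2, -0.1]
gripper_width: 0.0596
```

move_arm(
  motion=[
    {"xyz":[0.3,-0.5,-0.3],"rotation":[0,0,0],"claw":6},
    {"xyz":[0,0,-1.5],"rotation":[0,0,0],"claw":6},
    {"xyz":[0,0,-2],"rotation":[0,0,0],"claw":6},
    {"xyz":[0,0,-1.7],"rotation":[0,0,0],"claw":6},
    {"xyz":[0,0,-1.0],"rotation":[0,0,0],"claw":6},
    {"xyz":[0,0,-0.5],"rotation":[0,0,0],"claw":6},
    {"xyz":[0,0,0],"rotation":[0,0,0],"claw":6},
    {"xyz":[0,0,0],"rotation":[0,0,0],"claw":6},
  ],
)

```text
t: 8.93
tool_pos: [0.5119, -0.4069, 0.0375]
eef_rot: [0.773, 0.634, 0.0, 0.0]
contact_force: [0.5, 0.6, 1.1]
gripper_width: 0.06
```

Run:
```python
from h import *
from cell import capture,get_obs
ims=[]
for n,u,v in(("scene",126,200),("top",530,262)):
    c=capture(n);ims.append(cv2.resize(c["frame"][v-50:v+50,u-40:u+40],(400,500)))
cv2.imwrite("pics/g5.png",np.hstack(ims))
```

```text
(no output)
```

View pics/g5.png

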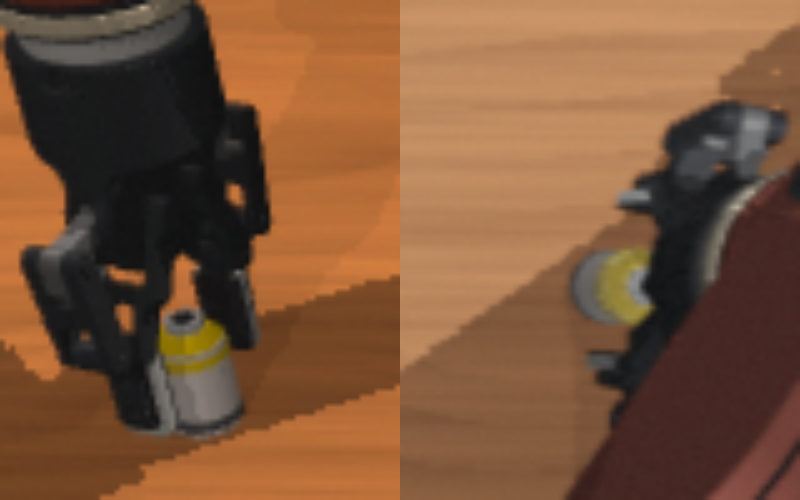

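The picture shows yellow standing between the two open fingers, clear of both. Closing and lifting.

move_arm(
  motion=[
    {"xyz":[0,0,0],"rotation":[0,0,0],"claw":4.5},
    {"xyz":[0,0,0],"rotation":[0,0,0],"claw":3.8},
    {"xyz":[0,0,0],"rotation":[0,0,0],"claw":3.3},
    {"xyz":[0,0,0],"rotation":[0,0,0],"claw":2.5},
    {"xyz":[0,0,0],"rotation":[0,0,0],"claw":2.5},
    {"xyz":[0,0,0],"rotation":[0,0,0],"claw":2.5},
    {"xyz":[0,0,0],"rotation":[0,0,0],"claw":2.5},
  ],
)

```text
t: 9.62
tool_pos: [0.5117, -0.4075, 0.0381]
eef_rot: [0.773, 0.634, 0.0, 0.001]
contact_force: [-0.8, -0.1, 5.8]
gripper_width: 0.0289
```

move_arm(
  motion=[
    {"xyz":[0,0,1.0],"rotation":[0,0,0],"claw":2.5},
    {"xyz":[0,0,2.0],"rotation":[0,0,0],"claw":2.5},
    {"xyz":[0,0,3.0],"rotation":[0,0,0],"claw":2.5},
    {"xyz":[0,0,3.0],"rotation":[0,0,0],"claw":2.5},
    {"xyz":[0,0,2.0],"rotation":[0,0,0],"claw":2.5},
    {"xyz":[0,0,0],"rotation":[0,0,0],"claw":2.5},
    {"xyz":[0,0,0],"rotation":[0,0,0],"claw":2.5},
  ],
)

```text
t: 10.2
tool_pos: [0.512, -0.4075, 0.1488]
eef_rot: [0.773, 0.634, 0.0, 0.001]
contact_force: [-0.5, -0.2, -1.3]
gripper_width: 0.029
```

move_arm(
  motion=[
    {"xyz":[0.8,2.0,0],"rotation":[0,0,0],"claw":2.5},
    {"xyz":[1.4,3.6,0],"rotation":[0,0,0],"claw":2.5},
    {"xyz":[1.4,3.6,0],"rotation":[0,0,0],"claw":2.5},
    {"xyz":[1.4,3.6,0],"rotation":[0,0,0],"claw":2.5},
    {"xyz":[1.4,3.6,0],"rotation":[0,0,0],"claw":2.5},
    {"xyz":[1.4,3.6,0],"rotation":[0,0,0],"claw":2.5},
    {"xyz":[1.4,3.6,0],"rotation":[0,0,0],"claw":2.5},
    {"xyz":[1.4,3.6,0],"rotation":[0,0,0],"claw":2.5},
    {"xyz":[1.4,3.6,0],"rotation":[0,0,0],"claw":2.5},
    {"xyz":[0.8,1.9,0],"rotation":[0,0,0],"claw":2.5},
  ],
)

```text
t: 11.03
tool_pos: [0.6386, -0.0754, 0.1445]
eef_rot: [0.772, 0.635, -0.001, -0.002]
contact_force: [0.2, -0.3, -1.5]
gripper_width: 0.0286
```

move_arm(
  motion=[
    {"xyz":[0,0,-1],"rotation":[0,0,0],"claw":2.5},
    {"xyz":[0,0,-2],"rotation":[0,0,0],"claw":2.5},
    {"xyz":[0,0,-2],"rotation":[0,0,0],"claw":2.5},
    {"xyz":[0,0,-1],"rotation":[0,0,0],"claw":2.5},
    {"xyz":[0,0,0],"rotation":[0,0,0],"claw":2.5},
    {"xyz":[0,0,0],"rotation":[0,0,0],"claw":2.5},
  ],
)

```text
t: 11.53
tool_pos: [0.6379, -0.0803, 0.0854]
eef_rot: [0.773, 0.634, -0.001, -0.002]
contact_force: [-0.5, 0.6, -0.0]
gripper_width: 0.029
```

move_arm(
  motion=[
    {"xyz":[0.15,0,-1.2],"rotation":[0,0,0],"claw":2.5},
    {"xyz":[0,0,-0.8],"rotation":[0,0,0],"claw":2.5},
    {"xyz":[0,0,-0.4],"rotation":[0,0,0],"claw":2.5},
    {"xyz":[0,0,-0.2],"rotation":[0,0,0],"claw":2.5},
    {"xyz":[0,0,0],"rotation":[0,0,0],"claw":2.5},
    {"xyz":[0,0,0],"rotation":[0,0,0],"claw":2.5},
  ],
)

```text
t: 12.03
tool_pos: [0.641, -0.08, 0.0614]
eef_rot: [0.773, 0.634, 0.0, 0.0]
contact_force: [0.1, 0.3, -1.0]
gripper_width: 0.0289
```

Run:
```python
from cell import capture
import cv2
c=capture("scene")
cv2.imwrite("pics/g6.png",cv2.resize(c["frame"][200:310,200:350],(800,587)))
```

```text
(no output)
```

View pics/g6.png

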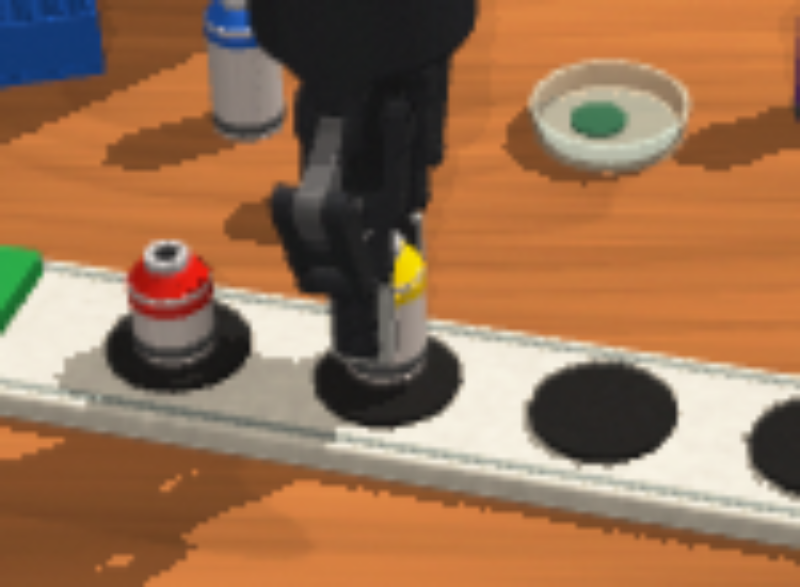

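Yellow hangs centred about 7 mm above mat_c. Red is standing at (233,258) and untouched. Lowering to contact.

move_arm(
  motion=[
    {"xyz":[0,0,-0.35],"rotation":[0,0,0],"claw":2.5},
    {"xyz":[0,0,-0.2],"rotation":[0,0,0],"claw":2.5},
    {"xyz":[0,0,-0.1],"rotation":[0,0,0],"claw":2.5},
    {"xyz":[0,0,0],"rotation":[0,0,0],"claw":2.5},
    {"xyz":[0,0,0],"rotation":[0,0,0],"claw":2.5},
  ],
)

```text
t: 12.5
tool_pos: [0.6408, -0.08, 0.0547]
eef_rot: [0.773, 0.634, -0.0, -0.0]
contact_force: [-0.8, 0.3, -2.0]
gripper_width: 0.0287
```

move_arm(
  motion=[
    {"xyz":[0,0,-0.05],"rotation":[0,0,0],"claw":2.5},
    {"xyz":[0,0,-0.05],"rotation":[0,0,0],"claw":2.5},
    {"xyz":[0,0,0],"rotation":[0,0,0],"claw":2.5},
  ],
)

```text
t: 12.75
tool_pos: [0.641, -0.08, 0.0541]
eef_rot: [0.773, 0.634, 0.0, 0.0]
contact_force: [-2.2, -0.2, 1.7]
gripper_width: 0.029
```

Contact at 0.054. Releasing, rising and heading for blue at (0.4585, -0.155).

move_arm(
  motion=[
    {"xyz":[0,0,-0.03],"rotation":[0,0,0],"claw":3.2},
    {"xyz":[0,0,0],"rotation":[0,0,0],"claw":3.6},
    {"xyz":[0,0,0],"rotation":[0,0,0],"claw":4.2},
    {"xyz":[0,0,0],"rotation":[0,0,0],"claw":5},
    {"xyz":[0,0,0],"rotation":[0,0,0],"claw":5.5},
    {"xyz":[0,0,1.5],"rotation":[0,0,0],"claw":5.5},
    {"xyz":[0,0,2.5],"rotation":[0,0,0],"claw":5.5},
    {"xyz":[0,0,3],"rotation":[0,0,0],"claw":5.5},
    {"xyz":[0,0,3],"rotation":[0,0,0],"claw":5.5},
    {"xyz":[0,0,0],"rotation":[0,0,0],"claw":6},
  ],
)

```text
t: 13.58
tool_pos: [0.6452, -0.081, 0.1628]
eef_rot: [0.773, 0.634, 0.004, 0.005]
contact_force: [1.1, -0.8, 1.2]
gripper_width: 0.0598
```

move_arm(
  motion=[
    {"xyz":[-3.0,-1.2,0],"rotation":[0,0,0],"claw":6},
    {"xyz":[-3.0,-1.2,0],"rotation":[0,0,0],"claw":6},
    {"xyz":[-3.0,-1.3,0],"rotation":[0,0,0],"claw":6},
    {"xyz":[-3.0,-1.3,0],"rotation":[0,0,0],"claw":6},
    {"xyz":[-3.0,-1.3,0],"rotation":[0,0,0],"claw":6},
    {"xyz":[-3.0,-1.2,0],"rotation":[0,0,0],"claw":6},
    {"xyz":[-0.5,0,0],"rotation":[0,0,0],"claw":6},
    {"xyz":[0,0,0],"rotation":[0,0,0],"claw":6},
    {"xyz":[0,0,0],"rotation":[0,0,0],"claw":6},
  ],
)

```text
t: 14.33
tool_pos: [0.4567, -0.1554, 0.1547]
eef_rot: [0.773, 0.634, 0.001, 0.001]
contact_force: [-1.1, 0.2, -0.4]
gripper_width: 0.0604
```

Run:
```python
from cell import capture
import cv2
c=capture("scene")
cv2.imwrite("pics/g7.png",cv2.resize(c["frame"][160:310,190:390],(800,600)))
```

```text
(no output)
```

View pics/g7.png

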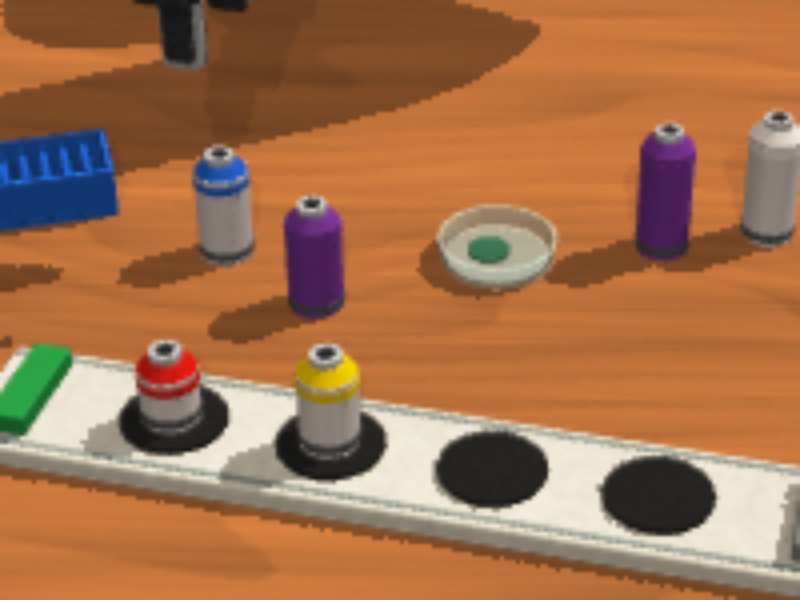

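Red and yellow stand centred on mats d and c. Blue is at (245,210), with the purple one at (268,223) well off the finger line. Descending on blue.

move_arm(
  motion=[
    {"xyz":[0.1,0,-2],"rotation":[0,0,0],"claw":6},
    {"xyz":[0,0,-2],"rotation":[0,0,0],"claw":6},
    {"xyz":[0,0,-2],"rotation":[0,0,0],"claw":6},
    {"xyz":[0,0,-2],"rotation":[0,0,0],"claw":6},
    {"xyz":[0,0,-1.7],"rotation":[0,0,0],"claw":6},
    {"xyz":[0,0,-1],"rotation":[0,0,0],"claw":6},
    {"xyz":[0,0,-0.5],"rotation":[0,0,0],"claw":6},
    {"xyz":[0,0,0],"rotation":[0,0,0],"claw":6},
    {"xyz":[0,0,0],"rotation":[0,0,0],"claw":5.5},
  ],
)

```text
t: 15.13
tool_pos: [0.4577, -0.1551, 0.042]
eef_rot: [0.773, 0.634, 0.0, 0.0]
contact_force: [-0.4, 0.3, 0.1]
gripper_width: 0.0551
```

Run:
```python
from cell import capture
import cv2,numpy as np
ims=[]
for n,u,v in(("scene",246,190),("top",413,285)):
    c=capture(n);ims.append(cv2.resize(c["frame"][v-50:v+50,u-40:u+40],(400,500)))
cv2.imwrite("pics/g8.png",np.hstack(ims))
```

```text
(no output)
```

View pics/g8.png

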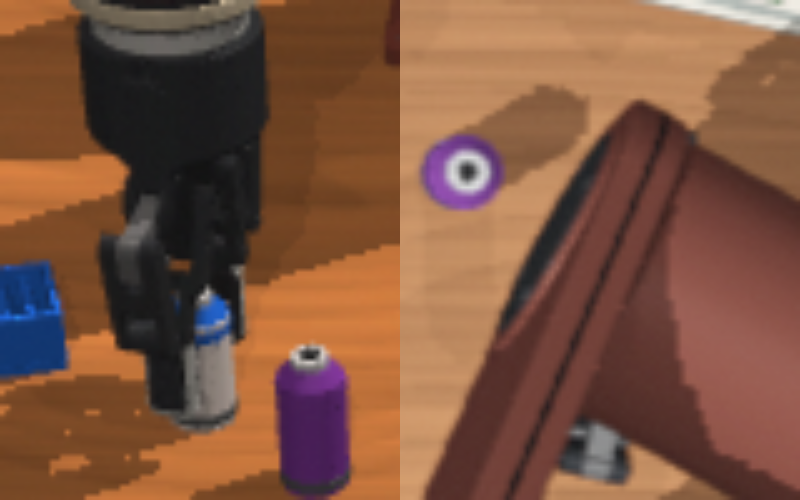

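Blue is between the fingers and upright, and the purple one is clear. Closing and lifting.

move_arm(
  motion=[
    {"xyz":[0,0,0],"rotation":[0,0,0],"claw":4.5},
    {"xyz":[0,0,0],"rotation":[0,0,0],"claw":3.8},
    {"xyz":[0,0,0],"rotation":[0,0,0],"claw":3.3},
    {"xyz":[0,0,0],"rotation":[0,0,0],"claw":2.5},
    {"xyz":[0,0,0],"rotation":[0,0,0],"claw":2.5},
    {"xyz":[0,0,0],"rotation":[0,0,0],"claw":2.5},
    {"xyz":[0,0,0],"rotation":[0,0,0],"claw":2.5},
  ],
)

```text
t: 15.82
tool_pos: [0.4573, -0.1553, 0.0422]
eef_rot: [0.773, 0.634, 0.0, 0.0]
contact_force: [-1.2, 0.3, 6.5]
gripper_width: 0.0288
```

move_arm(
  motion=[
    {"xyz":[0,0,1.0],"rotation":[0,0,0],"claw":2.5},
    {"xyz":[0,0,2.0],"rotation":[0,0,0],"claw":2.5},
    {"xyz":[0,0,3.0],"rotation":[0,0,0],"claw":2.5},
    {"xyz":[0,0,3.0],"rotation":[0,0,0],"claw":2.5},
    {"xyz":[0,0,3.0],"rotation":[0,0,0],"claw":2.5},
    {"xyz":[0,0,0],"rotation":[0,0,0],"claw":2.5},
    {"xyz":[0,0,0],"rotation":[0,0,0],"claw":2.5},
  ],
)

```text
t: 16.4
tool_pos: [0.4581, -0.1556, 0.1638]
eef_rot: [0.773, 0.634, 0.001, 0.002]
contact_force: [-1.3, 0.4, -1.7]
gripper_width: 0.0293
```

move_arm(
  motion=[
    {"xyz":[1.4,1.0,0],"rotation":[0,0,0],"claw":2.5},
    {"xyz":[2.5,2.0,0],"rotation":[0,0,0],"claw":2.5},
    {"xyz":[2.5,2.0,0],"rotation":[0,0,0],"claw":2.5},
    {"xyz":[2.5,2.0,0],"rotation":[0,0,0],"claw":2.5},
    {"xyz":[2.5,2.0,0],"rotation":[0,0,0],"claw":2.5},
    {"xyz":[2.5,2.0,0],"rotation":[0,0,0],"claw":2.5},
    {"xyz":[2.5,2.0,0],"rotation":[0,0,0],"claw":2.5},
    {"xyz":[2.2,1.5,0],"rotation":[0,0,0],"claw":2.5},
    {"xyz":[1.2,1.0,0],"rotation":[0,0,0],"claw":2.5},
    {"xyz":[0,0,0],"rotation":[0,0,0],"claw":2.5},
  ],
)

```text
t: 17.23
tool_pos: [0.6554, 0.0026, 0.1588]
eef_rot: [0.772, 0.635, -0.001, -0.001]
contact_force: [-0.1, -0.4, -1.1]
gripper_width: 0.0294
```

move_arm(
  motion=[
    {"xyz":[0,0,-1],"rotation":[0,0,0],"claw":2.5},
    {"xyz":[0,0,-2],"rotation":[0,0,0],"claw":2.5},
    {"xyz":[0,0,-2],"rotation":[0,0,0],"claw":2.5},
    {"xyz":[0,0,-2],"rotation":[0,0,0],"claw":2.5},
    {"xyz":[0,0,-1],"rotation":[0,0,0],"claw":2.5},
    {"xyz":[0,0,-0.5],"rotation":[0,0,0],"claw":2.5},
    {"xyz":[0,0,0],"rotation":[0,0,0],"claw":2.5},
    {"xyz":[0,0,0],"rotation":[0,0,0],"claw":2.5},
  ],
)

```text
t: 17.9
tool_pos: [0.6548, -0.0004, 0.0767]
eef_rot: [0.773, 0.634, -0.0, 0.0]
contact_force: [0.7, 0.4, -1.6]
gripper_width: 0.0292
```

Run:
```python
from cell import capture
import cv2
c=capture("scene")
cv2.imwrite("pics/g9.png",cv2.resize(c["frame"][190:310,210:370],(800,600)))
```

```text
(no output)
```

View pics/g9.png

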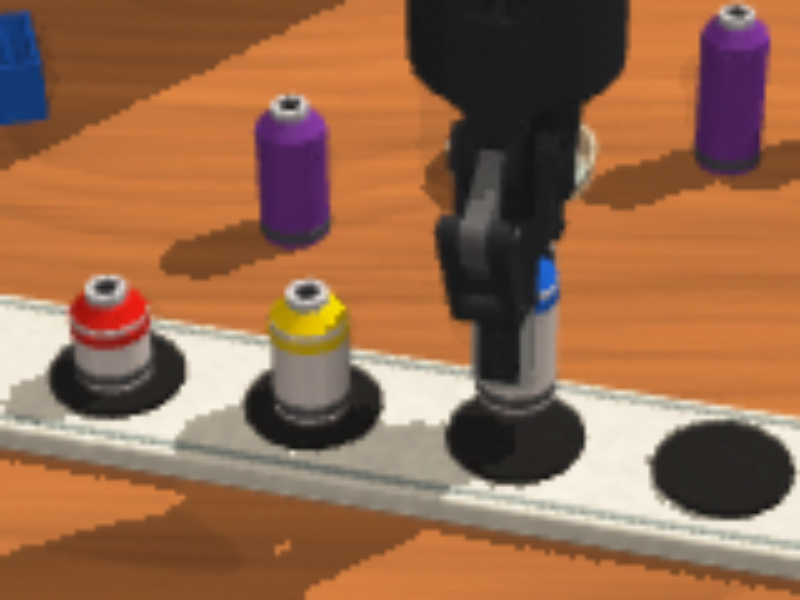

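Blue hangs about 19 mm over mat_b, centred. Lowering.

move_arm(
  motion=[
    {"xyz":[0.1,0,-0.7],"rotation":[0,0,0],"claw":2.5},
    {"xyz":[0,0,-0.5],"rotation":[0,0,0],"claw":2.5},
    {"xyz":[0,0,-0.3],"rotation":[0,0,0],"claw":2.5},
    {"xyz":[0,0,-0.1],"rotation":[0,0,0],"claw":2.5},
    {"xyz":[0,0,0],"rotation":[0,0,0],"claw":2.5},
    {"xyz":[0,0,0],"rotation":[0,0,0],"claw":2.5},
  ],
)

```text
t: 18.45
tool_pos: [0.6558, 0.0, 0.0604]
eef_rot: [0.773, 0.634, -0.0, -0.0]
contact_force: [0.2, -0.3, -0.6]
gripper_width: 0.029
```

move_arm(
  motion=[
    {"xyz":[0,0,-0.1],"rotation":[0,0,0],"claw":2.5},
    {"xyz":[0,0,-0.08],"rotation":[0,0,0],"claw":2.5},
    {"xyz":[0,0,0],"rotation":[0,0,0],"claw":2.5},
    {"xyz":[0,0,0],"rotation":[0,0,0],"claw":2.5},
  ],
)

```text
t: 18.78
tool_pos: [0.6559, -0.0, 0.0587]
eef_rot: [0.773, 0.634, 0.0, -0.0]
contact_force: [0.2, 0.1, -1.4]
gripper_width: 0.0292
```

move_arm(
  motion=[
    {"xyz":[0,0,-0.05],"rotation":[0,0,0],"claw":2.5},
    {"xyz":[0,0,-0.03],"rotation":[0,0,0],"claw":2.5},
    {"xyz":[0,0,0],"rotation":[0,0,0],"claw":2.5},
  ],
)

```text
t: 19.03
tool_pos: [0.656, -0.0, 0.0582]
eef_rot: [0.773, 0.634, 0.0, 0.0]
contact_force: [-0.6, 0.4, 0.9]
gripper_width: 0.0292
```

move_arm(
  motion=[
    {"xyz":[0,0,-0.04],"rotation":[0,0,0],"claw":2.8},
    {"xyz":[0,0,0],"rotation":[0,0,0],"claw":3.2},
    {"xyz":[0,0,0],"rotation":[0,0,0],"claw":3.6},
    {"xyz":[0,0,0],"rotation":[0,0,0],"claw":4.5},
    {"xyz":[0,0,0],"rotation":[0,0,0],"claw":5.5},
    {"xyz":[0,0,1.5],"rotation":[0,0,0],"claw":5.5},
    {"xyz":[0,0,2.5],"rotation":[0,0,0],"claw":5.5},
    {"xyz":[0,0,3],"rotation":[0,0,0],"claw":5.5},
    {"xyz":[0,0,3.5],"rotation":[0,0,0],"claw":5.5},
    {"xyz":[0,0,0],"rotation":[0,0,0],"claw":6},
  ],
)

```text
t: 19.87
tool_pos: [0.6606, -0.0005, 0.1726]
eef_rot: [0.773, 0.634, 0.005, 0.005]
contact_force: [1.4, -0.9, 2.8]
gripper_width: 0.0599
```

move_arm(
  motion=[
    {"xyz":[-3.0,1.9,0],"rotation":[0,0,0],"claw":6},
    {"xyz":[-3.0,1.9,0],"rotation":[0,0,0],"claw":6},
    {"xyz":[-3.0,1.9,0],"rotation":[0,0,0],"claw":6},
    {"xyz":[-3.0,1.9,0],"rotation":[0,0,0],"claw":6},
    {"xyz":[-3.0,1.9,0],"rotation":[0,0,0],"claw":6},
    {"xyz":[-3.0,1.9,0],"rotation":[0,0,0],"claw":6},
    {"xyz":[-3.0,1.9,0],"rotation":[0,0,0],"claw":6},
    {"xyz":[-1.9,1.5,0],"rotation":[0,0,0],"claw":6},
    {"xyz":[0,0,0],"rotation":[0,0,0],"claw":6},
    {"xyz":[0,0,0],"rotation":[0,0,0],"claw":6},
  ],
)

```text
t: 20.7
tool_pos: [0.4268, 0.1487, 0.1636]
eef_rot: [0.772, 0.635, 0.001, 0.001]
contact_force: [1.3, -0.5, 0.8]
gripper_width: 0.0601
```

Run:
```python
from cell import capture
import cv2
c=capture("scene")
cv2.imwrite("pics/g10.png",cv2.resize(c["frame"][150:300,230:430],(800,600)))
```

```text
(no output)
```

View pics/g10.png

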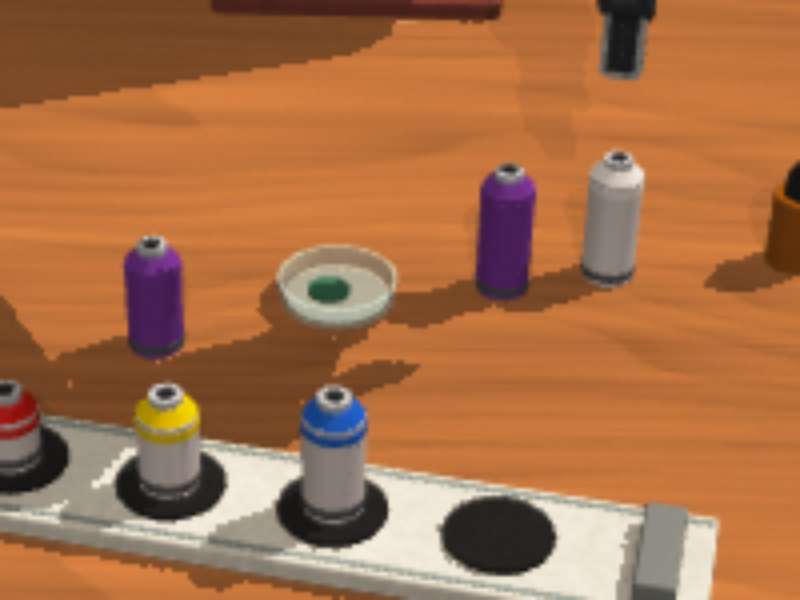

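Blue stands centred on mat_b. White is at (383,204), with the long purple one at (356,208) off the finger line. Descending on white.

move_arm(
  motion=[
    {"xyz":[0,0,-2],"rotation":[0,0,0],"claw":6},
    {"xyz":[0,0,-2],"rotation":[0,0,0],"claw":6},
    {"xyz":[0,0,-2],"rotation":[0,0,0],"claw":6},
    {"xyz":[0,0,-2],"rotation":[0,0,0],"claw":6},
    {"xyz":[0,0,-1.8],"rotation":[0,0,0],"claw":6},
    {"xyz":[0,0,-1.2],"rotation":[0,0,0],"claw":6},
    {"xyz":[0,0,-0.5],"rotation":[0,0,0],"claw":6},
    {"xyz":[0,0,0],"rotation":[0,0,0],"claw":6},
    {"xyz":[0,0,0],"rotation":[0,0,0],"claw":5.5},
  ],
)

```text
t: 21.5
tool_pos: [0.4279, 0.1476, 0.048]
eef_rot: [0.773, 0.634, 0.0, 0.0]
contact_force: [0.7, -0.6, 0.1]
gripper_width: 0.0551
```

Run:
```python
from cell import capture
import cv2,numpy as np
c=capture("scene");u,v=380,185
cv2.imwrite("pics/g11.png",cv2.resize(c["frame"][v-50:v+50,u-50:u+50],(500,500)))
```

```text
(no output)
```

View pics/g11.png

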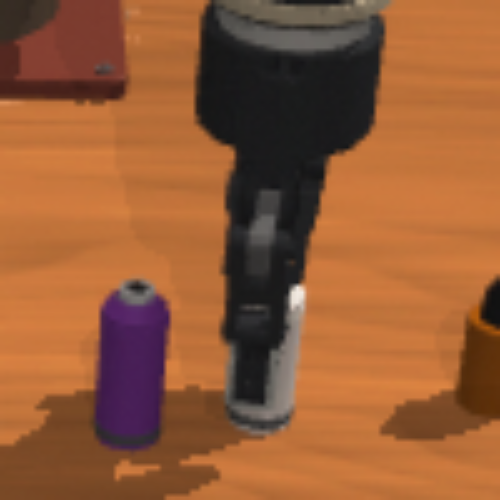

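White is between the fingers, and the purple one is clear. Closing and lifting.

move_arm(
  motion=[
    {"xyz":[0,0,0],"rotation":[0,0,0],"claw":4.5},
    {"xyz":[0,0,0],"rotation":[0,0,0],"claw":3.8},
    {"xyz":[0,0,0],"rotation":[0,0,0],"claw":3.3},
    {"xyz":[0,0,0],"rotation":[0,0,0],"claw":2.5},
    {"xyz":[0,0,0],"rotation":[0,0,0],"claw":2.5},
    {"xyz":[0,0,0],"rotation":[0,0,0],"claw":2.5},
    {"xyz":[0,0,0],"rotation":[0,0,0],"claw":2.5},
  ],
)

```text
t: 22.13
tool_pos: [0.4272, 0.1481, 0.0482]
eef_rot: [0.773, 0.634, 0.0, 0.0]
contact_force: [-2.0, -0.6, 6.4]
gripper_width: 0.0291
```

move_arm(
  motion=[
    {"xyz":[0,0,1.0],"rotation":[0,0,0],"claw":2.5},
    {"xyz":[0,0,2.0],"rotation":[0,0,0],"claw":2.5},
    {"xyz":[0,0,3.0],"rotation":[0,0,0],"claw":2.5},
    {"xyz":[0,0,3.0],"rotation":[0,0,0],"claw":2.5},
    {"xyz":[0,0,3.0],"rotation":[0,0,0],"claw":2.5},
    {"xyz":[0,0,0],"rotation":[0,0,0],"claw":2.5},
    {"xyz":[0,0,0],"rotation":[0,0,0],"claw":2.5},
  ],
)

```text
t: 22.72
tool_pos: [0.4283, 0.1483, 0.1699]
eef_rot: [0.773, 0.634, 0.002, 0.001]
contact_force: [0.4, 0.6, -2.8]
gripper_width: 0.0293
```

move_arm(
  motion=[
    {"xyz":[1.5,-0.5,0],"rotation":[0,0,0],"claw":2.5},
    {"xyz":[2.9,-0.8,0],"rotation":[0,0,0],"claw":2.5},
    {"xyz":[2.9,-0.8,0],"rotation":[0,0,0],"claw":2.5},
    {"xyz":[2.9,-0.8,0],"rotation":[0,0,0],"claw":2.5},
    {"xyz":[2.9,-0.8,0],"rotation":[0,0,0],"claw":2.5},
    {"xyz":[2.9,-0.8,0],"rotation":[0,0,0],"claw":2.5},
    {"xyz":[2.9,-0.8,0],"rotation":[0,0,0],"claw":2.5},
    {"xyz":[2.9,-0.8,0],"rotation":[0,0,0],"claw":2.5},
    {"xyz":[2.0,-0.7,0],"rotation":[0,0,0],"claw":2.5},
    {"xyz":[0.7,-0.3,0],"rotation":[0,0,0],"claw":2.5},
  ],
)

```text
t: 23.55
tool_pos: [0.673, 0.0756, 0.1648]
eef_rot: [0.774, 0.634, -0.001, -0.001]
contact_force: [-0.5, -0.2, -1.8]
gripper_width: 0.0285
```

move_arm(
  motion=[
    {"xyz":[0,0,0],"rotation":[0,0,0],"claw":2.5},
    {"xyz":[0,0,-1],"rotation":[0,0,0],"claw":2.5},
    {"xyz":[0,0,-2],"rotation":[0,0,0],"claw":2.5},
    {"xyz":[0,0,-2],"rotation":[0,0,0],"claw":2.5},
    {"xyz":[0,0,-2],"rotation":[0,0,0],"claw":2.5},
    {"xyz":[0,0,-1],"rotation":[0,0,0],"claw":2.5},
    {"xyz":[0,0,-0.5],"rotation":[0,0,0],"claw":2.5},
    {"xyz":[0,0,0],"rotation":[0,0,0],"claw":2.5},
    {"xyz":[0,0,0],"rotation":[0,0,0],"claw":2.5},
  ],
)

```text
t: 24.3
tool_pos: [0.6718, 0.0773, 0.0831]
eef_rot: [0.773, 0.634, 0.0, 0.0]
contact_force: [1.1, -0.3, -1.2]
gripper_width: 0.0291
```

Run:
```python
from cell import capture
import cv2
c=capture("scene")
cv2.imwrite("pics/g12.png",cv2.resize(c["frame"][190:310,270:430],(800,600)))
```

```text
(no output)
```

View pics/g12.png

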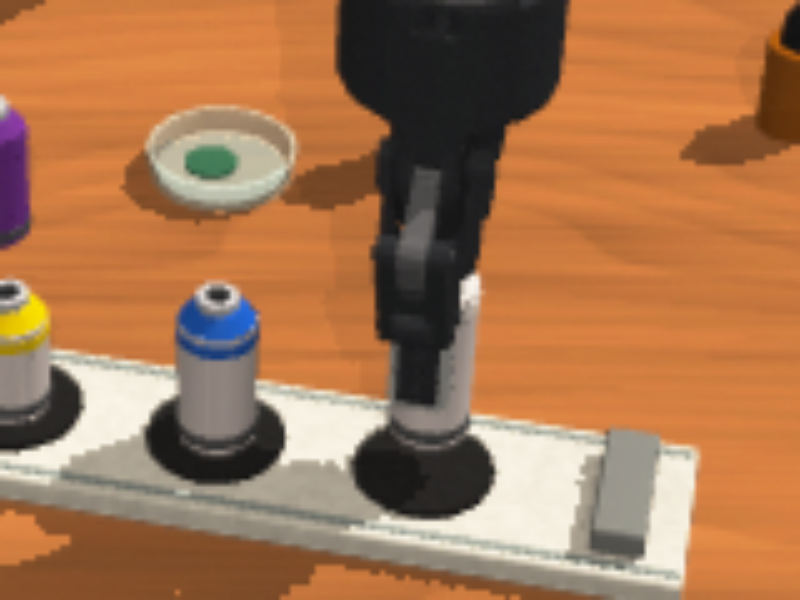

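White is over mat_a, about 1–2 mm to +y, so I'll correct by -1 mm and lower.

move_arm(
  motion=[
    {"xyz":[0.05,-0.12,-0.7],"rotation":[0,0,0],"claw":2.5},
    {"xyz":[0,0,-0.5],"rotation":[0,0,0],"claw":2.5},
    {"xyz":[0,0,-0.3],"rotation":[0,0,0],"claw":2.5},
    {"xyz":[0,0,-0.15],"rotation":[0,0,0],"claw":2.5},
    {"xyz":[0,0,0],"rotation":[0,0,0],"claw":2.5},
    {"xyz":[0,0,0],"rotation":[0,0,0],"claw":2.5},
  ],
)

```text
t: 24.85
tool_pos: [0.6723, 0.0758, 0.0658]
eef_rot: [0.773, 0.634, -0.0, -0.0]
contact_force: [0.1, -0.2, -2.0]
gripper_width: 0.0292
```

move_arm(
  motion=[
    {"xyz":[0,0,-0.1],"rotation":[0,0,0],"claw":2.5},
    {"xyz":[0,0,-0.05],"rotation":[0,0,0],"claw":2.5},
    {"xyz":[0,0,0],"rotation":[0,0,0],"claw":2.5},
    {"xyz":[0,0,0],"rotation":[0,0,0],"claw":2.5},
  ],
)

```text
t: 25.18
tool_pos: [0.6724, 0.0758, 0.0645]
eef_rot: [0.773, 0.634, 0.0, 0.0]
contact_force: [0.5, -0.2, -1.2]
gripper_width: 0.029
```

move_arm(
  motion=[
    {"xyz":[0,0,-0.05],"rotation":[0,0,0],"claw":2.5},
    {"xyz":[0,0,0],"rotation":[0,0,0],"claw":2.5},
    {"xyz":[0,0,0],"rotation":[0,0,0],"claw":2.5},
  ],
)

```text
t: 25.43
tool_pos: [0.6725, 0.0758, 0.0643]
eef_rot: [0.773, 0.634, 0.0, 0.0]
contact_force: [-1.8, -0.6, 0.5]
gripper_width: 0.0286
```

Contact. Releasing and rising, then clearing the view.

move_arm(
  motion=[
    {"xyz":[0,0,-0.03],"rotation":[0,0,0],"claw":2.8},
    {"xyz":[0,0,0],"rotation":[0,0,0],"claw":3.2},
    {"xyz":[0,0,0],"rotation":[0,0,0],"claw":3.6},
    {"xyz":[0,0,0],"rotation":[0,0,0],"claw":4.5},
    {"xyz":[0,0,0],"rotation":[0,0,0],"claw":5.5},
    {"xyz":[0,0,1.5],"rotation":[0,0,0],"claw":5.5},
    {"xyz":[0,0,2.5],"rotation":[0,0,0],"claw":5.5},
    {"xyz":[0,0,3.5],"rotation":[0,0,0],"claw":5.5},
    {"xyz":[0,0,4],"rotation":[0,0,0],"claw":5.5},
    {"xyz":[0,0,4],"rotation":[0,0,0],"claw":5.5},
  ],
)

```text
t: 26.27
tool_pos: [0.6719, 0.0758, 0.2209]
eef_rot: [0.773, 0.634, -0.0, -0.0]
contact_force: [0.8, -0.4, 0.5]
gripper_width: 0.0547
```

move_arm(
  motion=[
    {"xyz":[-2,3,0],"rotation":[0,0,0],"claw":5.5},
    {"xyz":[-2,3,0],"rotation":[0,0,0],"claw":5.5},
    {"xyz":[-2,3,0],"rotation":[0,0,0],"claw":5.5},
    {"xyz":[-2,3,0],"rotation":[0,0,0],"claw":5.5},
    {"xyz":[-2,3,0],"rotation":[0,0,0],"claw":5.5},
    {"xyz":[-2,3,0],"rotation":[0,0,0],"claw":5.5},
    {"xyz":[-2,3,0],"rotation":[0,0,0],"claw":5.5},
    {"xyz":[-2,3,0],"rotation":[0,0,0],"claw":5.5},
    {"xyz":[0,0,0],"rotation":[0,0,0],"claw":5.5},
    {"xyz":[0,0,0],"rotation":[0,0,0],"claw":5.5},
  ],
)

```text
t: 27.1
tool_pos: [0.5114, 0.3175, 0.22]
eef_rot: [0.772, 0.636, 0.001, 0.0]
contact_force: [0.6, 0.2, 0.2]
gripper_width: 0.0548
```

Run:
```python
from h import *
from cell import capture
T0=pickle.load(open("top0.pkl","rb"))
S=capture("scene");T=capture("top")
cv2.imwrite("pics/f1.png",S["frame"]);cv2.imwrite("pics/f2.png",cv2.resize(T["frame"][140:330,220:500],(800,543)))
w=world(T)
for n,m,h in(("red",(.6234,-.1572),.056),("yellow",(.6396,-.0792),.068),("blue",(.6556,-.0009),.080),("white",(.6718,.0772),.092)):
    a=w.reshape(-1,3);a=a[(np.hypot(a[:,0]-m[0],a[:,1]-m[1])<.035)&(a[:,2]>.026)&(a[:,2]<.12)]
    t=a[a[:,2]>h-.012]
    print(n,"ztop",np.percentile(a[:,2],98).round(4),"want",h,"offset mm from mat (top)",((t.max(0)+t.min(0))/2-np.r_[m,0])[:2].round(4)*1e3)
w0=world(T0)
for q in(w0,w):
    a=q.reshape(-1,3);a=a[(np.hypot(a[:,0]-.457,a[:,1]+.004)<.045)&(a[:,2]>.008)&(a[:,2]<.03)];print("dish",((a.max(0)+a.min(0))/2).round(4))
```

```text
red ztop 0.058 want 0.056 offset mm from mat (top) [ 1.4 -0.2]
yellow ztop 0.0705 want 0.068 offset mm from mat (top) [ 0.4 -0.1]
blue ztop 0.082 want 0.08 offset mm from mat (top) [0.1 0.6]
white ztop 0.0939 want 0.092 offset mm from mat (top) [ 0.2 -1.6]
dish [ 0.457  -0.0043  0.0134]
dish [ 0.457  -0.0043  0.0132]
```

View pics/f1.png

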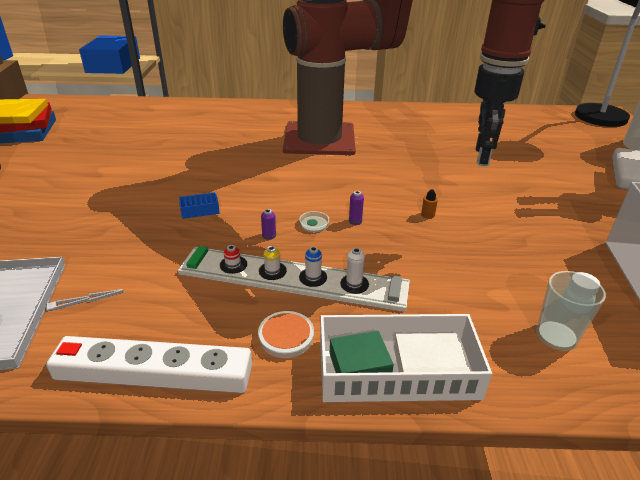

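View pics/f2.png

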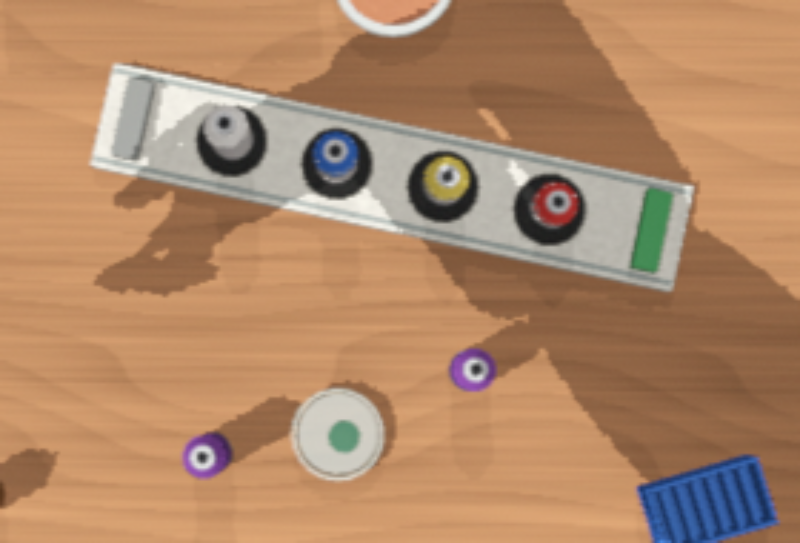

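Both views show all four upright on their mats. From the green end at scene (197,257) to the grey end at (395,288) they run red (232,258), yellow (272,262), blue (313,264), white (355,268). The dish and the purple ones are where they were.

```bash
python3 -c "
from cell import job_done
print(job_done())"
```

```text
the job is handed in; nothing more can be done
None
```

All four objectives stand upright on the board mats, and I handed the job in at about 27 s of the 91 s allowed. From the green end to the grey end they run red, yellow, blue, white. I set each one down under light contact (about 5 N or less) before opening the gripper.

- **Centring:** in the last top view each one is within about 2 mm of its mat's centre.
- **Upright:** the tops measure about 2 mm higher than they should, by the same amount for all four. They read about 2 mm high on the table too, so I take it as camera bias.
- **Left alone:** the dish reads the same position as at the start. Both purple look-alikes and the amber bottle look unmoved in the pictures.
- **Disagreement:** the two cameras differed by about 5 mm in x, more than the stated 2 mm calibration. I used the top view plus about 1 mm, after checking it against the gripper's measured position.

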